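Make up the cleaning tray

ROBOT

A 7-joint arm with a two-finger parallel gripper is mounted at the origin on a cart in front of the work surface, level with it; the furniture and walls round the work are solid. World frame = base frame: x ahead of the robot, y to its left, z up, the work surface at z = 0. Lengths are in m, angles in rad, forces in N, time in s.
With the tool pointing down it reaches from about 0.375 to 0.925 m from the base axis. Payload 3.1 kg.
Tool frame: the origin (TCP) lies on the front face of the gripper's body, between the roots of the fingers; the fingertips stand 73 mm ahead of it and the grasp point (between the pads) lies 54 mm ahead of it; z points along the fingers, y is the line along which they close (so a half turn about z gives the same grasp; the last joint's range is limited). The gripper opens to 85 mm and grips with 20 to 120 N. Pads are 22 mm wide; open, the fingers measure 114 mm over their backs; the gripper's body (76 mm by 85 mm) begins 54 mm behind the grasp point. The pads swing forward as they close: fully open they stand 13 mm farther back than shut.
Start: joints at [-1.266, 0.383, 0.044, 1.598, -0.018, 1.161, -0.05], TCP at [0.255, 0.598, 0.304] pointing down, gripper open.
Joint ranges: [-2.61, 2.61], [-0.41, 2.15], [-1.48, 1.57], [0, 2.5], [-1.57, 4.71], [0.05, 1.97], [-2.85, 2.85]. Speed limits (rad/s): [2.79, 2.79, 3.14, 3.14, 3.14, 3.14, 3.14].

INTERFACE

Orientations are given as a rotation vector (axis times angle).
In Python, from workcell import env gives the robot as it stands.
- The arm moves only by the tool move_arm, never from a script. Its argument "motion" is a list of rows, each a list of 3 entries, a list of its own where there are three numbers: the shift along the tool's x, y, z scaled (see below), then the turn, a rotation vector about the tool's x, y, z scaled (see below), then the closure, from 0 (fully open) to 1 (shut). In form: [[[dx, dy, dz], [ax, ay, az], grip], ...]. A call has 1 to 20 rows; each row is the pose to reach, as a shift and turn from the pose commanded when the call began, along the tool's axes at that moment, turning the shorter way round; what a row does not reach only later rows make up. The controller multiplies each number of a shift by 0.75 m and each number of a turn by 180 degrees. A row lasts 1/8 s, in which the tool goes at most 62.5 mm and 10.7 degrees, less where a joint would pass 70% of its speed; a pose out of reach is approached as far as the arm can. A call with a number of a shift or a turn outside -1 to 1 is refused whole. A call with a gripper value outside its range is refused whole. The fingers move at their own pace and stop on an object; the grip force is fixed at half the most. Time passes only in rows, so rows that repeat a pose let the fingers close. It gives the time, the measured TCP pose, the force, the opening and the grip force at its end, in the units of the state.
- env.get_obs(): the state, without advancing time (a new reading comes with each control period).
- env.grab_frame(name): name is "side" or "top" or "wrist"; returns a dict with "color" (384x512x3 uint8, red, green, blue), "vfov" (degrees; the focal length in pixels is half the picture's height over the tangent of half this angle, whatever the lens; pixels are square), "cx", "cy" (the principal point, pixels), "world_to_cam" (4x4, takes a point from world to camera coordinates). Camera axes: x right, y down, z forward; pixel columns grow to the right and rows downward; lengths in m; the calibration is good to about 2 mm. A picture is of the moment at which its call begins. There is no depth.
- env.close_job(): hands the job in; it is judged then, once.
The state is a dict: "time_s": time; "qpos": joint angles; "dq": joint speeds; "joint_efforts": joint torques, N m; "ee_pos": TCP position; "orientation": TCP orientation; "force": force on the tool from outside, world axes, zero at the start; "moment": the same for the moment, N m; "gripper_width": finger opening in m; "finger_force": force on a finger pad.
Only numpy, scipy, OpenCV 4.12 (cv2) and the standard library are available. Lean on these libraries where they do the work, as an engineer would, in place of code of your own. Each camera call takes 0.05 s, during which the arm holds its last target. There are 200 camera calls.

TASK

Make up the perforated steel tray for the next cleaning round, everything upright on the tray's lengthwise centre line: the large tub in the middle of the tray with the small tub stacked centrally on its lid, the dropper bottle midway between the large tub and the end wall of the tray that is nearer the timer, and the brush, bristles down and laid crosswise (parallel to the end walls), midway between the large tub and the other end wall. Leave the tray flat on the table, and do not shift the timer or the tape roll.

Things in the scene. Friction and masses are not known exactly. Their poses are not given: they have to be found in the camera images.
- tray: Open shallow tray of perforated bright steel, 288 x 151 mm outside and 36 mm high, floor and walls 2 mm thick (inside 282 x 144 mm), loose on the table, 0.5 kg. Origin: centre of the underside. Its x axis runs along the long side and points to the robot's left within about 10 degrees, y along the short side, z up.
- large_tub: Larger of the two round white screw tubs, with its flat teal lid on (fixed): 75 mm high, lid 68 mm across and 5 mm thick at the top, body 62 mm across under the lid and 52 mm at the foot. Origin: centre of the underside; z is its axis, up.
- small_tub: Smaller of the two round white screw tubs, with its flat blue lid on (fixed): 57 mm high, lid 58 mm across and 5 mm thick at the top, body 52 mm across under the lid and 46 mm at the foot. Origin: centre of the underside; z is its axis, up.
- dropper_bottle: Small round amber bottle with a black dropper bulb on top: 102 mm high in all, the body 33 mm across up to about 60 mm above its foot, then a dark collar 24 mm across up to 77 mm and the narrow bulb above. Stands upright. Origin: centre of the underside; z up.
- brush: Oval nail brush with a purple back, lying bristles down: 30 mm wide (x), 86 mm long (y), 22 mm high. Origin: centre of the underside (bristle tips); z up. Either way round lengthwise is the same.
- timer: White square minute timer with a round blue dial facing the robot, 68 mm wide, 52 mm deep, 66 mm high. Stands on the table either behind the left end of the tray (farther from the robot) or beside its right end. Not to be moved. Origin: centre of the underside.
- tape_roll: Roll of beige paper tape lying flat, 96 mm across, 25 mm high, by the other end of the tray than the timer. Not to be moved. Origin: centre of the underside.

How it is judged:
At the end, for the whole second after the job is handed in: Large tub within 15 mm of the tray's centre, small tub on its lid within 10 mm; bottle 87 mm from the centre towards the timer, brush 87 mm the other way, both within 15 mm; brush crosswise within 0.22 rad; all on the tray floor, upright within 0.12 rad, tray flat, released and at rest (((x of timer in the frame of tray above 0 m and x of dropper_bottle in the frame of tray between 0.072 and 0.102 m and x of brush in the frame of tray between -0.102 and -0.072 m) or (x of timer in the frame of tray below 0 m and x of dropper_bottle in the frame of tray between -0.102 and -0.072 m and x of brush in the frame of tray between 0.072 and 0.102 m)) and x of large_tub in the frame of tray between -0.015 and 0.015 m and y of large_tub in the frame of tray between -0.015 and 0.015 m and y of dropper_bottle in the frame of tray between -0.015 and 0.015 m and y of brush in the frame of tray between -0.015 and 0.015 m and z of large_tub in the frame of tray between -0.003 and 0.007 m and z of dropper_bottle in the frame of tray between -0.003 and 0.007 m and z of brush in the frame of tray between -0.003 and 0.007 m and horizontal distance between small_tub and large_tub below 0.01 m and z of small_tub in the frame of large_tub between 0.07 and 0.08 m and angle between the y axis of brush and the y axis of tray, either way round below 0.22 rad and angle between each of large_tub, small_tub, dropper_bottle, brush's own z axis and vertical below 0.12 rad and linear speed of each of large_tub, small_tub, dropper_bottle, brush, tray below 0.01 m/s and angle between tray's own z axis and vertical below 0.05 rad and height (world z) of tray below 0.008 m); the robot touches nothing.
It fails at once if the timer is shifted by more than 25 mm (distance of timer from where it was at the start of the episode above 0.025 m).
It fails at once if the tape roll is shifted by more than 25 mm (distance of tape_roll from where it was at the start of the episode above 0.025 m).
It also fails if it takes over 104 s, if anything falls off the work surface, if the arm or the gripper's body presses on something with over 40 N, if the wrist force passes 120 N, or if a joint passes its speed limit or range.

## Working session

There is one attempt and no reset: what is moved stays moved. The work goes in short steps, Python scripts to look and compute and a tool call to move; the robot and the scene stay as the last step left them, time stands still between calls to the robot, and variables do not carry over. Pictures are saved under pics/ and viewed, at most 17 in all, crops included, and the job is handed in when it is done.

Besides the shell and the picture viewer there is one more tool, called after ">>>" in YAML: its name, and indented under it one key for each argument. move_arm: Moves the arm, as the interface text tells. Its arguments: {"type":"object","properties":{"motion":{"type":"array"}},"required":["motion"]}

```bash
ls; mkdir -p pics; cat > h.py <<'E'
import numpy as np, cv2
from workcell import env
def grab(n):
    f=env.grab_frame(n); return f
def save(f,p): cv2.imwrite(p,f["color"][:,:,::-1])
def ray(f,u,v):
    h=f["color"].shape[0]; F=h/2/np.tan(np.radians(f["vfov"])/2)
    W=np.array(f["world_to_cam"]); R=W[:3,:3]; t=W[:3,3]
    d=R.T@np.array([(u-f["cx"])/F,(v-f["cy"])/F,1]); return -R.T@t,d/np.linalg.norm(d)
def onz(f,u,v,z):
    o,d=ray(f,u,v); return o+d*(z-o[2])/d[2]
def tri(r1,r2):
    A=[];b=[];
    S=np.zeros((3,3));s=np.zeros(3)
    for o,d in (r1,r2):
        P=np.eye(3)-np.outer(d,d); S+=P; s+=P@o
    x=np.linalg.solve(S,s); return x,[np.linalg.norm((np.eye(3)-np.outer(d,d))@(x-o)) for o,d in (r1,r2)]
def proj(f,p):
    h=f["color"].shape[0]; F=h/2/np.tan(np.radians(f["vfov"])/2)
    c=np.array(f["world_to_cam"])@np.append(p,1); return f["cx"]+F*c[0]/c[2],f["cy"]+F*c[1]/c[2]
E
python3 - <<'E'
from h import *
import pickle
np.set_printoptions(precision=4,suppress=True)
fs={n:grab(n) for n in("side","top","wrist")}
pickle.dump(fs,open("f0.pkl","wb"))
for n,f in fs.items():
    save(f,f"pics/{n}0.png"); W=np.array(f["world_to_cam"]); print(n,f["vfov"],-W[:3,:3].T@W[:3,3],W[2,:3])
print(env.get_obs())
E
```

```text
pics
side 54.937869229776005 [0.4768 0.518  0.5717] [ 0.1256 -0.8127 -0.569 ]
top 50.34482535744653 [ 0.424  -0.2693  0.984 ] [ 0.1665  0.0258 -0.9857]
wrist 64.83115616166477 [0.1793 0.6301 0.3726] [ 0.2923 -0.1274 -0.9478]
{'time_s': 0.15, 'qpos': array([-1.2658,  0.3837,  0.0438,  1.5992, -0.0179,  1.1612, -0.0499]), 'dq': array([ 0.0013, -0.0016,  0.0001, -0.0048,  0.0005, -0.0005, -0.0005]), 'joint_efforts': array([  0.002 , -43.4054,   1.0268, -24.9979,   0.0107,   0.0073,
         0.    ]), 'ee_pos': array([0.2545, 0.5975, 0.3028]), 'orientation': array([-0.6282, -3.0778,  0.0033]), 'force': array([-0.1131, -0.4154,  0.1115]), 'moment': array([0.0066, 0.0548, 0.003 ]), 'finger_force': 0.0, 'gripper_width': 0.08558944322769953}
```

View pics/side0.png

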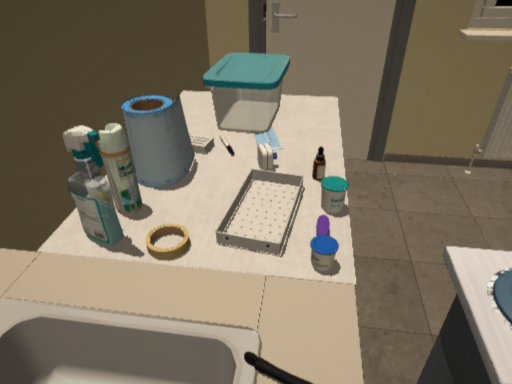

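View pics/top0.png

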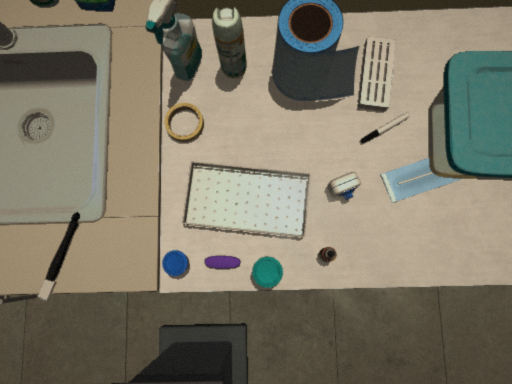

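The side view looks towards -y and shows the timer at (266,156), tray around (265,210), bottle (319,165), large tub (333,195), brush (323,228), small tub (323,252) and tape (168,240). In the top view the tray corners are near (190,164), (309,174), (303,238), (185,227), and the timer is at the right (-y) end.

```bash
python3 - <<'E'
from h import *
import pickle
np.set_printoptions(precision=4,suppress=True)
fs=pickle.load(open("f0.pkl","rb"))
rng={"teal":((80,80,60),(95,255,255)),"blue":((100,120,60),(118,255,255)),"purple":((125,80,40),(150,255,255))}
exp={"side":{"teal":(333,184),"blue":(323,243),"purple":(323,228)},"top":{"teal":(267,272),"blue":(176,263),"purple":(222,262)}}
r={}
for n in exp:
    f=fs[n]; hsv=cv2.cvtColor(f["color"],cv2.COLOR_RGB2HSV)
    for c,(a,b) in rng.items():
        m=cv2.inRange(hsv,a,b); x,y=exp[n][c]; k=np.zeros_like(m); cv2.circle(k,(x,y),24,255,-1)
        cs,_=cv2.findContours(m&k,0,1); q=max(cs,key=cv2.contourArea); e=cv2.fitEllipse(q); r[n,c]=e
        print(n,c,np.round(e[0],1),np.round(e[1],1),round(e[2],1),cv2.contourArea(q))
for c in rng:
    print(c,*tri(ray(fs["side"],*r["side",c][0]),ray(fs["top"],*r["top",c][0])))
t=fs["top"]
print("teal onz.075",onz(t,*r["top","teal"][0],.075),"blue .057",onz(t,*r["top","blue"][0],.057),"purple .02",onz(t,*r["top","purple"][0],.02))
e=r["top","purple"];a=np.radians(e[2]); dv=np.array([-np.sin(a),np.cos(a)])*e[1][1]/2
print("brush ends",onz(t,*(np.array(e[0])+dv),.018),onz(t,*(np.array(e[0])-dv),.018))
for n,w in(("top",(165,145,190,115)),("top",(310,235,40,40)),("side",(205,145,150,120)),("side",(300,135,40,55))):
    x,y,ww,hh=w; g=fs[n]["color"][y:y+hh,x:x+ww,::-1]; s=800//ww if 800//ww*hh<=600 else 600//hh
    g=cv2.resize(g,None,fx=s,fy=s,interpolation=cv2.INTER_CUBIC); cv2.imwrite(f"pics/c_{n}_{x}.png",g); print(n,x,y,s)
E
```

```text
side teal [334.4 183.6] [13.8 27.3] 97.0 293.0
side blue [324.  244.3] [18.2 26.8] 100.5 381.0
side purple [322.5 225.7] [11.8 21. ] 3.4 184.5
top teal [267. 272.] [29.3 30.3] 3.8 694.0
top blue [174.8 262.8] [23.7 24.5] 33.2 453.0
top purple [222.1 261.6] [11.6 36. ] 91.2 321.5
teal [ 0.3992 -0.2701  0.0724] [np.float64(0.0010172886270501899), np.float64(0.0010172886270502315)]
blue [ 0.4243 -0.0629  0.0547] [np.float64(0.0008733404394303146), np.float64(0.0008733404394302729)]
purple [ 0.4239 -0.1661  0.0202] [np.float64(0.0011849375888873996), np.float64(0.0011849375888873287)]
teal onz.075 [ 0.4003 -0.2702  0.075 ] blue .057 [ 0.4252 -0.0635  0.057 ] purple .02 [ 0.4251 -0.1662  0.02  ]
brush ends [ 0.427  -0.1238  0.018 ] [ 0.4232 -0.2081  0.018 ]
top 165 145 4
top 310 235 15
side 205 145 5
side 300 135 10
```

View pics/c_top_165.png

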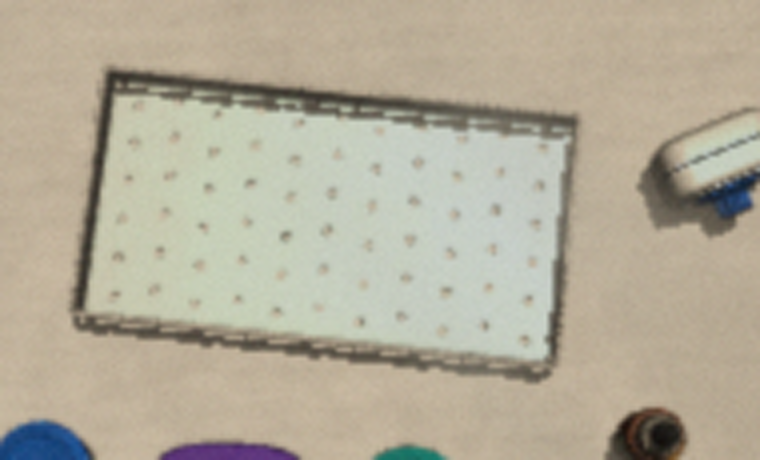

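View pics/c_side_205.png

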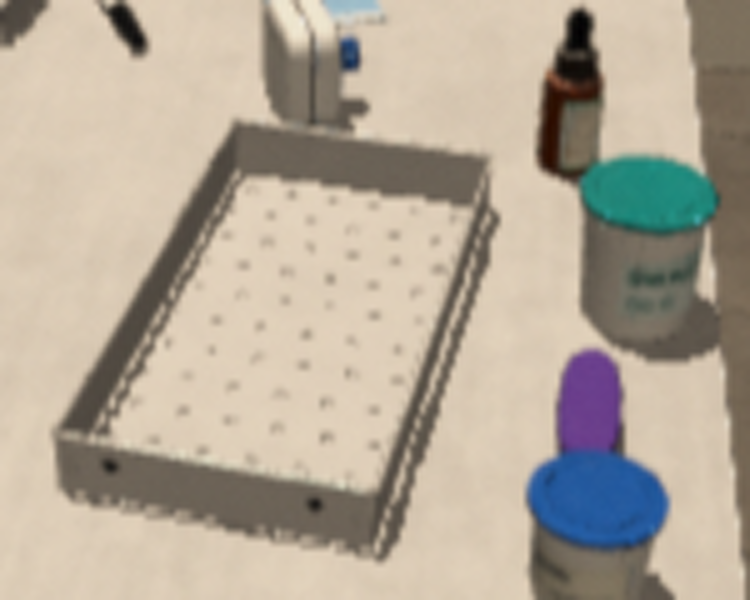

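View pics/c_top_310.png

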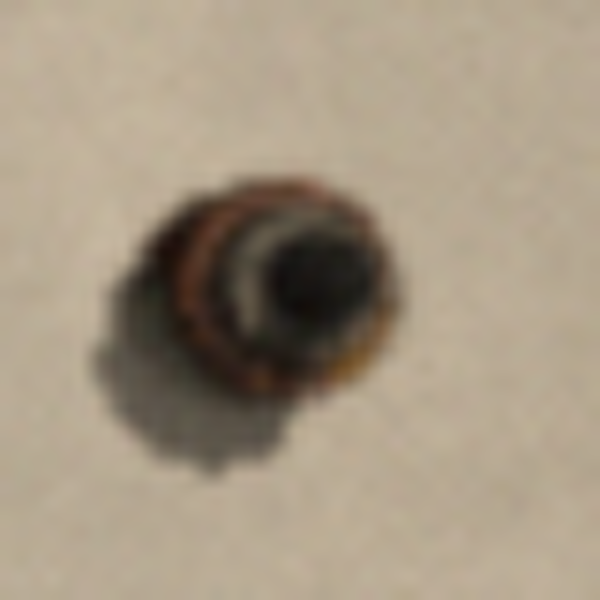

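View pics/c_side_300.png

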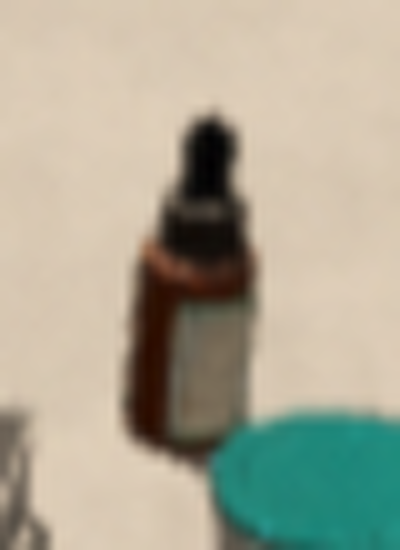

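The crops show the tray's rim corners clearly, with the near wall drawn double as rim and foot. The bottle's bulb is at top (331.3,253) and side (321,147), and its body ring centre is at top (329,254).

```bash
python3 - <<'E'
from h import *
import pickle
np.set_printoptions(precision=4,suppress=True)
fs=pickle.load(open("f0.pkl","rb")); t,s=fs["top"],fs["side"]
T=np.array([(108,72),(577,118),(553,362),(78,314)])/4+(165-.4,145-.4)
S=np.array([(62,433),(238,123),(490,157),(377,495)])/5+(205-.4,145-.4)
P=[]
for a,b in zip(T,S): x,e=tri(ray(t,*a),ray(s,*b)); print("tri",x,round(e[0],4),"onz top",onz(t,*a,.036),"side",onz(s,*b,.036)); P.append(x)
for nm,P in (("tri",np.array(P)),("top",np.array([onz(t,*a,.036) for a in T])),("side",np.array([onz(s,*a,.036) for a in S]))):
    c=P.mean(0); ax=(P[0]-P[1]+P[3]-P[2]); print(nm,c,"yaw of tray x minus 90deg",np.degrees(np.arctan2(-ax[0],ax[1])),[round(np.linalg.norm(P[i]-P[(i+1)%4]),4) for i in range(4)])
print("bulb",*tri(ray(t,330.9,252.6),ray(s,320.6,147.2)),"body .06",onz(t,328.6,253.8,.06))
print("timer", onz(t,345,183,.066))
from scipy.spatial.transform import Rotation as R
print(R.from_rotvec(env.get_obs()["orientation"]).as_matrix())
E
```

```text
tri [ 0.6596 -0.0974  0.0347] 0.0014 onz top [ 0.6607 -0.0975  0.036 ] side [ 0.6577 -0.0956  0.036 ]
tri [ 0.6224 -0.3759  0.035 ] 0.0016 onz top [ 0.6238 -0.3758  0.036 ] side [ 0.6204 -0.3737  0.036 ]
tri [ 0.4791 -0.3552  0.0362] 0.0016 onz top [ 0.4807 -0.3553  0.036 ] side [ 0.4775 -0.3553  0.036 ]
tri [ 0.5157 -0.079   0.0312] 0.0008 onz top [ 0.516 -0.08   0.036] side [ 0.5145 -0.0736  0.036 ]
tri [ 0.5692 -0.2269  0.0343] yaw of tray x minus 90deg -7.5766747407166495 [np.float64(0.281), np.float64(0.1447), np.float64(0.2786), np.float64(0.1451)]
top [ 0.5703 -0.2271  0.036 ] yaw of tray x minus 90deg -7.426174900509277 [np.float64(0.2807), np.float64(0.1445), np.float64(0.2775), np.float64(0.1457)]
side [ 0.5676 -0.2245  0.036 ] yaw of tray x minus 90deg -7.557914501919661 [np.float64(0.2806), np.float64(0.1441), np.float64(0.2841), np.float64(0.1449)]
bulb [ 0.4363 -0.4071  0.1006] [np.float64(0.001849878991343543), np.float64(0.001849878991343478)] body .06 [ 0.4363 -0.4083  0.06  ]
timer [ 0.5943 -0.4533  0.066 ]
[[-0.92    0.3919 -0.0007]
 [ 0.3919  0.92   -0.002 ]
 [-0.0001 -0.0021 -1.    ]]
```

```bash
cat > plan.py <<'E'
from h import *
from scipy.spatial.transform import Rotation as R
def plan(*ws):
    o=env.get_obs(); p=np.array(o["ee_pos"]); R0=R.from_rotvec(o["orientation"])
    y=R0.as_matrix()[:,1]; print("at",p.round(4),"yaw",np.degrees(np.arctan2(y[1],y[0])).round(1),"w",round(o["gripper_width"],4),"F",o["force"].round(1),"ff",round(o["finger_force"],1),"t",o["time_s"])
    q=p
    for x,yy,z,a in ws:
        a=np.radians(a); c,s=np.cos(a),np.sin(a)
        Rt=R.from_matrix(np.array([[-s,c,0],[c,s,0],[0,0,-1.]]))
        d=R0.inv().apply(np.array([x,yy,z])-p)/.75; r=(R0.inv()*Rt).as_rotvec()/np.pi
        n=max(np.linalg.norm(np.array([x,yy,z])-q)/.0625,np.degrees(np.linalg.norm(r*np.pi))/10.7); q=np.array([x,yy,z])
        print(d.round(3).tolist(),r.round(3).tolist(),"rows~",round(n,1))
E
python3 -c "
from plan import *
plan((.45,.3,.3,30),(.47,0,.28,-2.6),(.4245,-.166,.2,-2.6),(.4245,-.166,.14,-2.6))"
```

```text
at [0.2545 0.5975 0.3028] yaw 66.9 w 0.0856 F [-0.1 -0.4  0.1] ff 0.0 t 0.15
[-0.395, -0.263, 0.004] [-0.001, 0.0, 0.205] rows~ 5.7
[-0.576, -0.62, 0.032] [-0.001, 0.0, 0.386] rows~ 6.5
[-0.607, -0.847, 0.139] [-0.001, 0.0, 0.386] rows~ 6.5
[-0.607, -0.847, 0.219] [-0.001, 0.0, 0.386] rows~ 6.5
```

>>> move_arm:
  motion:
    - [[-0.395, -0.263, 0.004], [0, 0, 0.205], 0.3]
    - [[-0.395, -0.263, 0.004], [0, 0, 0.205], 0.3]
    - [[-0.395, -0.263, 0.004], [0, 0, 0.205], 0.3]
    - [[-0.395, -0.263, 0.004], [0, 0, 0.205], 0.3]
    - [[-0.395, -0.263, 0.004], [0, 0, 0.205], 0.3]
    - [[-0.395, -0.263, 0.004], [0, 0, 0.205], 0.3]
    - [[-0.576, -0.62, 0.03], [0, 0, 0.386], 0.3]
    - [[-0.576, -0.62, 0.03], [0, 0, 0.386], 0.3]
    - [[-0.576, -0.62, 0.03], [0, 0, 0.386], 0.3]
    - [[-0.576, -0.62, 0.03], [0, 0, 0.386], 0.3]
    - [[-0.576, -0.62, 0.03], [0, 0, 0.386], 0.3]
    - [[-0.576, -0.62, 0.03], [0, 0, 0.386], 0.3]
    - [[-0.607, -0.847, 0.139], [0, 0, 0.386], 0.3]
    - [[-0.607, -0.847, 0.139], [0, 0, 0.386], 0.3]
    - [[-0.607, -0.847, 0.139], [0, 0, 0.386], 0.3]
    - [[-0.607, -0.847, 0.139], [0, 0, 0.386], 0.3]
    - [[-0.607, -0.847, 0.219], [0, 0, 0.386], 0.3]
    - [[-0.607, -0.847, 0.219], [0, 0, 0.386], 0.3]
    - [[-0.607, -0.847, 0.219], [0, 0, 0.386], 0.3]
    - [[-0.607, -0.847, 0.219], [0, 0, 0.386], 0.3]

```text
time_s: 2.65
ee_pos: [0.4268, -0.1645, 0.142]
orientation: [2.267, 2.17, 0.007]
force: [-0.1, 0.2, 0.1]
gripper_width: 0.0596
finger_force: 0.0
```

```bash
python3 -c "
from plan import *
f=grab('wrist'); save(f,'pics/w1.png')
W=np.array(f['world_to_cam']); print(-W[:3,:3].T@W[:3,3],W[2,:3])
hsv=cv2.cvtColor(f['color'],cv2.COLOR_RGB2HSV); m=cv2.inRange(hsv,(125,80,40),(150,255,255)); cs,_=cv2.findContours(m,0,1); q=max(cs,key=cv2.contourArea); e=cv2.fitEllipse(q); print(e, onz(f,*e[0],.02)); b=cv2.boxPoints(e)
print([onz(f,*((b[i]+b[(i+1)%4])/2),.018).round(4) for i in range(4)])
plan((.4245,-.166,.077,-2.6))"
```

```text
[ 0.42984912 -0.08240113  0.21208166] [-0.00799102 -0.31753046 -0.9482144 ]
((249.06735229492188, 245.5892333984375), (34.31169891357422, 46.677799224853516), 28.238195419311523) [ 0.42410902 -0.18860028  0.02      ]
[array([ 0.4136, -0.1827,  0.018 ]), array([ 0.4326, -0.1738,  0.018 ]), array([ 0.4347, -0.1969,  0.018 ]), array([ 0.4151, -0.2064,  0.018 ])]
at [ 0.4266 -0.1646  0.1419] yaw -2.5 w 0.0596 F [-0.2  0.5 -0.1] ff 0.0 t 2.7
[-0.002, -0.003, 0.087] [0.002, -0.0, 0.001] rows~ 1.0
```

View pics/w1.png

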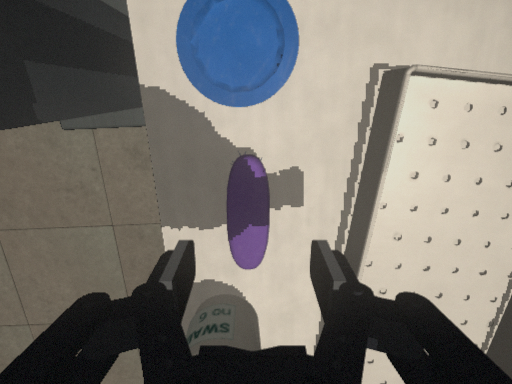

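The wrist view shows the brush centred at about (248,212), squarely between the fingers (172 and 325), with clear floor on both sides. I descend and grip.

>>> move_arm:
  motion:
    - [[-0.002, -0.003, 0.05], [0, 0, 0], 0.3]
    - [[-0.002, -0.003, 0.087], [0, 0, 0], 0.3]
    - [[-0.002, -0.003, 0.087], [0, 0, 0], 0.3]
    - [[-0.002, -0.003, 0.087], [0, 0, 0], 1]
    - [[-0.002, -0.003, 0.087], [0, 0, 0], 1]
    - [[-0.002, -0.003, 0.087], [0, 0, 0], 1]
    - [[-0.002, -0.003, 0.087], [0, 0, 0], 1]
    - [[-0.002, -0.003, 0.087], [0, 0, 0], 1]

```text
time_s: 3.7
ee_pos: [0.4237, -0.1666, 0.0764]
orientation: [2.269, 2.17, 0.004]
force: [-2.6, 1.4, 7.0]
gripper_width: 0.0272
finger_force: 58.7
```

```bash
python3 -c "
from plan import *
plan((.4245,-.166,.16,-2.6),(.5804,-.14,.16,82.5),(.5804,-.14,.082,82.5))"
```

```text
at [ 0.4237 -0.1666  0.0764] yaw -2.6 w 0.0272 F [-2.6  1.4  7. ] ff 58.7 t 3.7
[0.001, 0.001, -0.111] [0.001, -0.0, 0.0] rows~ 1.3
[0.045, 0.207, -0.111] [0.001, 0.001, -0.473] rows~ 7.9
[0.045, 0.207, -0.007] [0.001, 0.001, -0.473] rows~ 7.9
```

>>> move_arm:
  motion:
    - [[0.001, 0.001, -0.06], [0, 0, 0], 1]
    - [[0.001, 0.001, -0.111], [0, 0, 0], 1]
    - [[0.001, 0.001, -0.111], [0, 0, 0], 1]
    - [[0.045, 0.207, -0.111], [0, 0, -0.473], 1]
    - [[0.045, 0.207, -0.111], [0, 0, -0.473], 1]
    - [[0.045, 0.207, -0.111], [0, 0, -0.473], 1]
    - [[0.045, 0.207, -0.111], [0, 0, -0.473], 1]
    - [[0.045, 0.207, -0.111], [0, 0, -0.473], 1]
    - [[0.045, 0.207, -0.111], [0, 0, -0.473], 1]
    - [[0.045, 0.207, -0.111], [0, 0, -0.473], 1]
    - [[0.045, 0.207, -0.111], [0, 0, -0.473], 1]
    - [[0.045, 0.207, -0.111], [0, 0, -0.473], 1]
    - [[0.045, 0.207, -0.111], [0, 0, -0.473], 1]
    - [[0.045, 0.207, -0.111], [0, 0, -0.473], 1]

```text
time_s: 5.45
ee_pos: [0.5788, -0.1394, 0.1574]
orientation: [-0.205, -3.134, 0.0]
force: [0.6, -0.2, -0.8]
gripper_width: 0.0273
finger_force: 59.9
```

```bash
python3 -c "
from plan import *
save(grab('wrist'),'pics/w2.png')
plan((.5804,-.14,.1,82.5),(.5804,-.14,.0795,82.5))"
```

```text
at [ 0.5788 -0.1393  0.1575] yaw 82.5 w 0.0271 F [-0.7  0.4 -0.7] ff 59.9 t 5.5
[-0.002, -0.001, 0.077] [-0.0, -0.0, 0.0] rows~ 0.9
[-0.002, -0.001, 0.104] [-0.0, -0.0, 0.0] rows~ 0.3
```

View pics/w2.png

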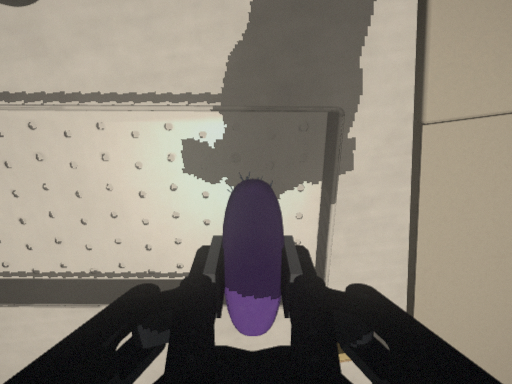

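The brush is held straight between the fingers (column 253, rows 178–335), parallel to the tray's end wall at column 330. I lower it.

>>> move_arm:
  motion:
    - [[-0.002, -0.001, 0.06], [0, 0, 0], 1]
    - [[-0.002, -0.001, 0.09], [0, 0, 0], 1]
    - [[-0.002, -0.001, 0.105], [0, 0, 0], 1]
    - [[-0.002, -0.001, 0.105], [0, 0, 0], 1]
    - [[-0.002, -0.001, 0.105], [0, 0, 0], 0.45]
    - [[-0.002, -0.001, 0.105], [0, 0, 0], 0.45]
    - [[-0.002, -0.001, 0.105], [0, 0, 0], 0.45]
    - [[-0.002, -0.001, 0.06], [0, 0, 0], 0.45]
    - [[-0.002, -0.001, -0.02], [0, 0, 0], 0.45]
    - [[-0.002, -0.001, -0.02], [0, 0, 0], 0.45]

```text
time_s: 6.75
ee_pos: [0.5844, -0.1417, 0.1785]
orientation: [0.203, 3.123, -0.002]
force: [0.9, -1.1, 0.4]
gripper_width: 0.0471
finger_force: 0.0
```

```bash
python3 -c "
from plan import *
plan((.45,-.36,.19,-7.5),(.4363,-.4075,.17,-7.5),(.4363,-.4075,.112,-7.5))"
```

```text
at [ 0.5844 -0.1417  0.1785] yaw 82.6 w 0.0471 F [ 0.9 -1.1  0.4] ff 0.0 t 6.75
[0.14, -0.312, -0.017] [0.003, 0.003, 0.5] rows~ 8.4
[0.15, -0.377, 0.01] [0.003, 0.003, 0.5] rows~ 8.4
[0.151, -0.377, 0.087] [0.003, 0.003, 0.5] rows~ 8.4
```

>>> move_arm:
  motion:
    - [[0.14, -0.312, -0.02], [0, 0, 0.5], 0.35]
    - [[0.14, -0.312, -0.02], [0, 0, 0.5], 0.35]
    - [[0.14, -0.312, -0.02], [0, 0, 0.5], 0.35]
    - [[0.14, -0.312, -0.02], [0, 0, 0.5], 0.35]
    - [[0.14, -0.312, -0.02], [0, 0, 0.5], 0.35]
    - [[0.15, -0.377, -0.01], [0, 0, 0.5], 0.35]
    - [[0.15, -0.377, -0.01], [0, 0, 0.5], 0.35]
    - [[0.15, -0.377, -0.01], [0, 0, 0.5], 0.35]
    - [[0.15, -0.377, -0.01], [0, 0, 0.5], 0.35]
    - [[0.15, -0.377, -0.01], [0, 0, 0.5], 0.35]
    - [[0.15, -0.377, -0.01], [0, 0, 0.5], 0.35]
    - [[0.15, -0.377, -0.01], [0, 0, 0.5], 0.35]

```text
time_s: 8.25
ee_pos: [0.4322, -0.4062, 0.18]
orientation: [-2.36, -2.074, -0.0]
force: [-0.1, 1.0, -0.2]
gripper_width: 0.0556
finger_force: 0.0
```

```bash
python3 -c "
from plan import *
f=grab('wrist');g=grab('top');save(g,'pics/t3.png')
cv2.imwrite('pics/m3.png',cv2.resize(np.hstack([f['color'],g['color'][:,:,:]])[:,:,::-1],(800,300)))
for z in (.06,.1): print(proj(f,(.4363,-.4075,z)))
hsv=cv2.cvtColor(g['color'],cv2.COLOR_RGB2HSV); m=cv2.inRange(hsv,(125,80,40),(150,255,255)); cs,_=cv2.findContours(m,0,1); q=max(cs,key=cv2.contourArea); e=cv2.fitEllipse(q); print(e,onz(g,*e[0],.022))
plan((.4363,-.4075,.112,-7.5))"
```

```text
(np.float64(258.49282727244844), np.float64(216.49051275122))
(np.float64(259.95284767057393), np.float64(245.29558323185813))
((210.55833435058594, 196.1171112060547), (10.422538757324219, 35.45086669921875), 6.932997703552246) [ 0.58030444 -0.14060503  0.022     ]
at [ 0.4322 -0.4063  0.1801] yaw -7.4 w 0.0556 F [-0.4  0.2 -0.4] ff 0.0 t 8.35
[-0.001, 0.006, 0.091] [0.0, -0.0, 0.001] rows~ 1.1
```

View pics/m3.png

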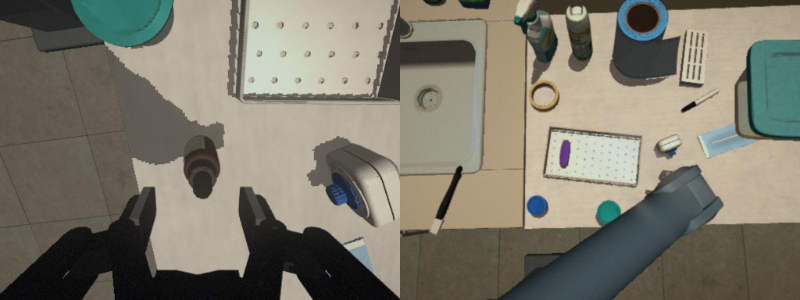

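The brush lies crosswise in the tray at (0.580,-0.141). In the wrist half the bottle's bulb is at about (260,246) at full scale, as predicted, so I descend on the bottle.

>>> move_arm:
  motion:
    - [[-0.001, 0.006, 0.05], [0, 0, 0], 0.35]
    - [[-0.001, 0.006, 0.091], [0, 0, 0], 0.35]
    - [[-0.001, 0.006, 0.091], [0, 0, 0], 0.35]
    - [[-0.001, 0.006, 0.091], [0, 0, 0], 0.35]
    - [[-0.001, 0.006, 0.091], [0, 0, 0], 1]
    - [[-0.001, 0.006, 0.091], [0, 0, 0], 1]
    - [[-0.001, 0.006, 0.091], [0, 0, 0], 1]
    - [[-0.001, 0.006, 0.091], [0, 0, 0], 1]
    - [[-0.001, 0.006, 0.091], [0, 0, 0], 1]

```text
time_s: 9.48
ee_pos: [0.4371, -0.4087, 0.1138]
orientation: [2.359, 2.071, 0.001]
force: [-0.6, 0.4, 6.3]
gripper_width: 0.0301
finger_force: 59.2
```

```bash
python3 -c "
from plan import *
plan((.4363,-.4075,.19,-7.5),(.5577,-.312,.19,-7.5),(.5577,-.312,.115,-7.5))"
```

```text
at [ 0.4371 -0.4087  0.1138] yaw -7.4 w 0.0301 F [-0.6  0.4  6.3] ff 59.2 t 9.475
[0.001, -0.001, -0.102] [0.001, 0.0, 0.0] rows~ 1.2
[0.149, 0.143, -0.101] [0.001, 0.0, 0.0] rows~ 2.5
[0.149, 0.143, -0.001] [0.001, 0.0, 0.0] rows~ 1.2
```

>>> move_arm:
  motion:
    - [[0.001, -0.001, -0.05], [0, 0, 0], 1]
    - [[0.001, -0.001, -0.1], [0, 0, 0], 1]
    - [[0.001, -0.001, -0.1], [0, 0, 0], 1]
    - [[0.149, 0.143, -0.1], [0, 0, 0], 1]
    - [[0.149, 0.143, -0.1], [0, 0, 0], 1]
    - [[0.149, 0.143, -0.1], [0, 0, 0], 1]
    - [[0.149, 0.143, -0.1], [0, 0, 0], 1]
    - [[0.149, 0.143, -0.1], [0, 0, 0], 1]
    - [[0.149, 0.143, -0.1], [0, 0, 0], 1]

```text
time_s: 10.6
ee_pos: [0.5552, -0.3127, 0.1867]
orientation: [-2.364, -2.068, 0.002]
force: [0.2, 0.0, -0.7]
gripper_width: 0.0302
finger_force: 59.6
```

```bash
python3 -c "
from plan import *
save(grab('side'),'pics/s4.png')
plan((.5577,-.312,.14,-7.5),(.5577,-.312,.116,-7.5))"
```

```text
at [ 0.5554 -0.3126  0.1868] yaw -7.6 w 0.0304 F [-0.8  0.2 -0.1] ff 59.6 t 10.65
[0.001, 0.003, 0.062] [-0.0, 0.0, -0.001] rows~ 0.7
[0.001, 0.003, 0.094] [-0.0, 0.0, -0.001] rows~ 0.4
```

View pics/s4.png

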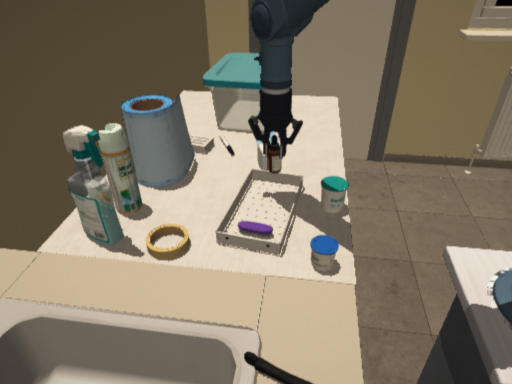

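The bottle hangs upright in the gripper at (274,160), and the brush lies at (256,228). I set the bottle down.

>>> move_arm:
  motion:
    - [[0.001, 0.003, 0.05], [0, 0, 0], 1]
    - [[0.001, 0.003, 0.08], [0, 0, 0], 1]
    - [[0.001, 0.003, 0.094], [0, 0, 0], 1]
    - [[0.001, 0.003, 0.094], [0, 0, 0], 1]
    - [[0.001, 0.003, 0.094], [0, 0, 0], 1]
    - [[0.001, 0.003, 0.094], [0, 0, 0], 0.35]
    - [[0.001, 0.003, 0.094], [0, 0, 0], 0.35]
    - [[0.001, 0.003, 0.094], [0, 0, 0], 0.35]
    - [[0.001, 0.003, 0.04], [0, 0, 0], 0.35]
    - [[0.001, 0.003, -0.04], [0, 0, 0], 0.2]
    - [[0.001, 0.003, -0.06], [0, 0, 0], 0.1]
    - [[0.001, 0.003, -0.06], [0, 0, 0], 0]

```text
time_s: 12.15
ee_pos: [0.5603, -0.3106, 0.2333]
orientation: [2.359, 2.071, 0.003]
force: [-0.3, -0.4, -0.5]
gripper_width: 0.0855
finger_force: 0.0
```

```bash
python3 -c "
from plan import *
plan((.3997,-.2702,.23,-7.5),(.3997,-.2702,.17,-7.5),(.3997,-.2702,.124,-7.5))"
```

```text
at [ 0.5603 -0.3106  0.2333] yaw -7.4 w 0.0855 F [-0.3 -0.4 -0.5] ff 0.0 t 12.15
[0.026, -0.219, 0.004] [0.001, 0.0, 0.0] rows~ 2.7
[0.026, -0.22, 0.084] [0.001, 0.0, 0.0] rows~ 1.0
[0.026, -0.22, 0.145] [0.001, 0.0, 0.0] rows~ 0.7
```

>>> move_arm:
  motion:
    - [[0.026, -0.22, 0.004], [0, 0, 0], 0]
    - [[0.026, -0.22, 0.004], [0, 0, 0], 0]
    - [[0.026, -0.22, 0.004], [0, 0, 0], 0]
    - [[0.026, -0.22, 0.004], [0, 0, 0], 0]
    - [[0.026, -0.22, 0.07], [0, 0, 0], 0]
    - [[0.026, -0.22, 0.07], [0, 0, 0], 0]
    - [[0.026, -0.22, 0.07], [0, 0, 0], 0]

```text
time_s: 13.02
ee_pos: [0.3991, -0.2699, 0.1795]
orientation: [2.36, 2.073, -0.002]
force: [0.5, -0.4, 0.1]
gripper_width: 0.0855
finger_force: 0.0
```

```bash
python3 -c "
from plan import *
f=grab('wrist')
hsv=cv2.cvtColor(f['color'],cv2.COLOR_RGB2HSV); m=cv2.inRange(hsv,(80,80,60),(95,255,255)); cs,_=cv2.findContours(m,0,1); q=max(cs,key=cv2.contourArea); e=cv2.fitEllipse(q); print(e,onz(f,*e[0],.075))
plan((.3997,-.2702,.15,-7.5),(.3997,-.2702,.114,-7.5))"
```

```text
((253.45761108398438, 221.43804931640625), (96.64324951171875, 101.9518051147461), 96.67352294921875) [ 0.40007419 -0.26751966  0.075     ]
at [ 0.3996 -0.2702  0.1802] yaw -7.4 w 0.0853 F [0.6 0.1 0.8] ff 0.0 t 13.075
[0.0, 0.0, 0.04] [0.0, 0.0, 0.001] rows~ 0.5
[0.0, 0.0, 0.088] [0.0, 0.0, 0.001] rows~ 0.6
```

>>> move_arm:
  motion:
    - [[0.002, 0, 0.04], [0, 0, 0], 0]
    - [[0.002, 0, 0.07], [0, 0, 0], 0]
    - [[0.002, 0, 0.088], [0, 0, 0], 0]
    - [[0.002, 0, 0.088], [0, 0, 0], 0]
    - [[0.002, 0, 0.088], [0, 0, 0], 1]
    - [[0.002, 0, 0.088], [0, 0, 0], 1]
    - [[0.002, 0, 0.088], [0, 0, 0], 1]
    - [[0.002, 0, 0.088], [0, 0, 0], 1]

```text
time_s: 14.08
ee_pos: [0.3997, -0.2688, 0.1151]
orientation: [2.359, 2.072, 0.003]
force: [-0.4, 0.1, 5.8]
gripper_width: 0.0652
finger_force: 64.7
```

```bash
python3 -c "
from plan import *
plan((.4,-.269,.2,-7.5),(.569,-.226,.21,-7.5))"
```

```text
at [ 0.3997 -0.2688  0.1151] yaw -7.4 w 0.0652 F [-0.4  0.1  5.8] ff 64.7 t 14.075
[-0.0, 0.001, -0.113] [0.001, 0.0, 0.0] rows~ 1.4
[0.086, 0.217, -0.126] [0.001, 0.0, 0.0] rows~ 2.8
```

>>> move_arm:
  motion:
    - [[0, 0.001, -0.05], [0, 0, 0], 1]
    - [[0, 0.001, -0.113], [0, 0, 0], 1]
    - [[0, 0.001, -0.113], [0, 0, 0], 1]
    - [[0.086, 0.217, -0.126], [0, 0, 0], 1]
    - [[0.086, 0.217, -0.126], [0, 0, 0], 1]
    - [[0.086, 0.217, -0.126], [0, 0, 0], 1]
    - [[0.086, 0.217, -0.126], [0, 0, 0], 1]
    - [[0.086, 0.217, -0.126], [0, 0, 0], 1]
    - [[0.086, 0.217, -0.126], [0, 0, 0], 1]

```text
time_s: 15.2
ee_pos: [0.5665, -0.2262, 0.2073]
orientation: [-2.362, -2.069, 0.002]
force: [0.6, -0.3, -0.6]
gripper_width: 0.0653
finger_force: 66.6
```

```bash
python3 -c "
from plan import *
f=grab('side'); save(f,'pics/s5.png')
for z in (.175,.1,.036,0): print(z,proj(f,(.569,-.226,z)))
plan((.569,-.226,.15,-7.5),(.569,-.226,.118,-7.5))"
```

```text
0.175 (np.float64(263.86593353034425), np.float64(150.99164988318665))
0.1 (np.float64(263.75381582232114), np.float64(178.8632150859456))
0.036 (np.float64(263.6663583510266), np.float64(200.60444273530103))
0 (np.float64(263.6201367956256), np.float64(212.0947516066246))
at [ 0.5667 -0.2262  0.2076] yaw -7.6 w 0.0654 F [ 0.1 -0.2 -0.6] ff 66.6 t 15.25
[0.001, 0.003, 0.077] [-0.0, -0.0, -0.0] rows~ 0.9
[0.001, 0.003, 0.119] [-0.0, -0.0, -0.0] rows~ 0.5
```

View pics/s5.png

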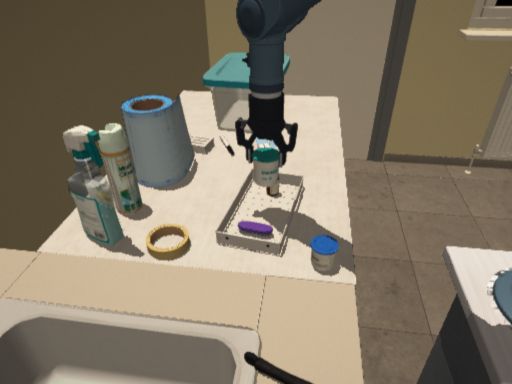

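The large tub hangs upright at (266,165), with the bottle standing behind it at about (273,188). I lower the tub to the floor of the tray.

>>> move_arm:
  motion:
    - [[0.001, 0.002, 0.05], [0, 0, 0], 1]
    - [[0.001, 0.002, 0.09], [0, 0, 0], 1]
    - [[0.001, 0.002, 0.11], [0, 0, 0], 1]
    - [[0.001, 0.002, 0.12], [0, 0, 0], 1]
    - [[0.001, 0.002, 0.12], [0, 0, 0], 1]
    - [[0.001, 0.002, 0.12], [0, 0, 0], 0]
    - [[0.001, 0.002, 0.12], [0, 0, 0], 0]
    - [[0.001, 0.002, 0.12], [0, 0, 0], 0]
    - [[0.001, 0.002, 0.06], [0, 0, 0], 0]
    - [[0.001, 0.002, -0.02], [0, 0, 0], 0]
    - [[0.001, 0.002, -0.05], [0, 0, 0], 0]

```text
time_s: 16.62
ee_pos: [0.5717, -0.2259, 0.2497]
orientation: [2.357, 2.069, 0.006]
force: [0.0, -0.0, -0.1]
gripper_width: 0.085
finger_force: 0.0
```

```bash
python3 -c "
from plan import *
plan((.4248,-.063,.22,-7.5),(.4248,-.063,.17,-7.5))"
```

```text
at [ 0.5717 -0.2259  0.2497] yaw -7.5 w 0.085 F [ 0.  -0.  -0.1] ff 0.0 t 16.625
[0.19, -0.223, 0.038] [0.002, 0.0, 0.0] rows~ 3.5
[0.19, -0.223, 0.105] [0.002, 0.0, 0.0] rows~ 0.8
```

>>> move_arm:
  motion:
    - [[0.19, -0.223, 0.038], [0.002, 0, 0], 0]
    - [[0.19, -0.223, 0.038], [0.002, 0, 0], 0]
    - [[0.19, -0.223, 0.038], [0.002, 0, 0], 0]
    - [[0.19, -0.223, 0.038], [0.002, 0, 0], 0]
    - [[0.19, -0.223, 0.038], [0.002, 0, 0], 0]
    - [[0.19, -0.223, 0.105], [0.002, 0, 0], 0]
    - [[0.19, -0.223, 0.105], [0.002, 0, 0], 0]
    - [[0.19, -0.223, 0.105], [0.002, 0, 0], 0]
    - [[0.19, -0.223, 0.105], [0.002, 0, 0], 0]

```text
time_s: 17.75
ee_pos: [0.4243, -0.0622, 0.1685]
orientation: [-2.359, -2.07, 0.0]
force: [1.0, 0.0, 0.5]
gripper_width: 0.0853
finger_force: 0.0
```

```bash
python3 -c "
from plan import *
f=grab('wrist');g=grab('top');s=grab('side');save(g,'pics/t6.png')
def el(f,a,b,w=None):
    hsv=cv2.cvtColor(f['color'],cv2.COLOR_RGB2HSV); m=cv2.inRange(hsv,a,b)
    if w: k=np.zeros_like(m); k[w[1]:w[3],w[0]:w[2]]=255; m&=k
    cs,_=cv2.findContours(m,0,1); return cv2.fitEllipse(max(cs,key=cv2.contourArea))
e=el(f,(100,120,60),(118,255,255)); print('small wrist',e,onz(f,*e[0],.057))
T=((80,80,60),(95,255,255))
a=el(g,*T,(180,150,320,250)); b=el(s,*T,(220,150,305,260)); print('large',a[:2],b[:2],onz(g,*a[0],.077),onz(s,*b[0],.077),*tri(ray(g,*a[0]),ray(s,*b[0])))
cv2.imwrite('pics/c6.png',np.hstack([cv2.resize(g['color'][140:260,165:315,::-1],(400,320)),cv2.resize(s['color'][140:260,200:350,::-1],(400,320))]))
plan((.4248,-.063,.104,-7.5))"
```

```text
small wrist ((244.1888885498047, 205.41908264160156), (36.86516571044922, 50.02293395996094), 134.0445556640625) [ 0.42031823 -0.05071768  0.057     ]
large ((245.72071838378906, 195.0801239013672), (27.770326614379883, 28.927597045898438)) ((263.67657470703125, 187.25657653808594), (15.292845726013184, 27.137062072753906)) [ 0.57138033 -0.22739443  0.077     ] [ 0.56890035 -0.22433801  0.077     ] [ 0.57045952 -0.22733749  0.07518224] [np.float64(0.0012006257370678875), np.float64(0.0012006257370677067)]
at [ 0.4236 -0.0617  0.1679] yaw -7.4 w 0.085 F [ 0.5  0.3 -0.8] ff 0.0 t 17.9
[-0.002, 0.002, 0.085] [-0.001, -0.001, 0.0] rows~ 1.0
```

View pics/c6.png

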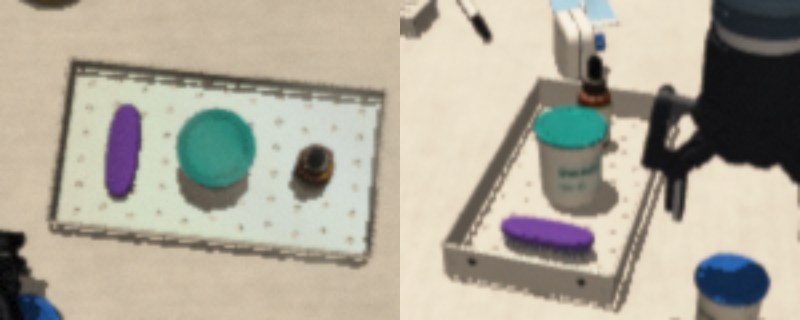

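Brush, large tub and bottle stand in line in the tray. The large tub's lid centre triangulates to (0.570,-0.227,0.075). I recheck the small tub's lid with a mask that also takes in the shaded part.

```bash
python3 -c "
from plan import *
f=grab('wrist')
hsv=cv2.cvtColor(f['color'],cv2.COLOR_RGB2HSV); m=cv2.inRange(hsv,(100,120,20),(120,255,255)); cs,_=cv2.findContours(m,0,1); q=cv2.convexHull(max(cs,key=cv2.contourArea)); e=cv2.fitEllipse(q);print(e,cv2.boundingRect(q),onz(f,*e[0],.057)); print(proj(f,(.4245,-.063,.057)))"
```

```text
((246.4488525390625, 205.45330810546875), (45.58879089355469, 57.00481033325195), 119.07950592041016) (218, 181, 54, 50) [ 0.42099222 -0.05016161  0.057     ]
(np.float64(254.41674146490794), np.float64(222.91775912448887))
```

```bash
python3 -c "
from plan import *
f=grab('wrist');save(f,'pics/w7.png')
hsv=cv2.cvtColor(f['color'],cv2.COLOR_RGB2HSV); print(hsv[[190,205,223,240,255],254])
m=((hsv[:,:,0]>95)&(hsv[:,:,0]<125)&(hsv[:,:,1]>90)).astype(np.uint8)*255; m[300:]=0
cs,_=cv2.findContours(m,0,1); q=cv2.convexHull(max(cs,key=cv2.contourArea)); e=cv2.fitEllipse(q);print(e,onz(f,*e[0],.057))"
```

```text
[[109 120  81]
 [108 119  79]
 [108 124  80]
 [107 148 148]
 [109 120 147]]
((254.7071533203125, 218.983154296875), (80.2984848022461, 85.51446533203125), 93.4261474609375) [ 0.42473824 -0.06005371  0.057     ]
```

View pics/w7.png

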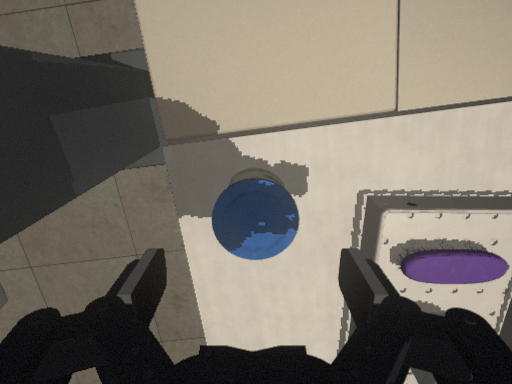

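The whole lid, partly shaded, is centred at (255,219), which gives (0.4247,-0.060) and agrees with the earlier fix. I grasp it.

>>> move_arm:
  motion:
    - [[-0.001, 0.001, 0.04], [0, 0, 0], 0]
    - [[-0.001, 0.001, 0.07], [0, 0, 0], 0]
    - [[-0.001, 0.001, 0.088], [0, 0, 0], 0]
    - [[-0.001, 0.001, 0.088], [0, 0, 0], 0]
    - [[-0.001, 0.001, 0.088], [0, 0, 0], 1]
    - [[-0.001, 0.001, 0.088], [0, 0, 0], 1]
    - [[-0.001, 0.001, 0.088], [0, 0, 0], 1]
    - [[-0.001, 0.001, 0.088], [0, 0, 0], 1]
    - [[-0.001, 0.001, 0.088], [0, 0, 0], 1]

```text
time_s: 19.12
ee_pos: [0.4238, -0.0624, 0.1019]
orientation: [-2.357, -2.07, 0.003]
force: [-0.3, -0.5, 6.5]
gripper_width: 0.0551
finger_force: 61.8
```

```bash
python3 -c "
from plan import *
plan((.425,-.0625,.26,-7.5),(.57,-.2265,.26,-7.5))"
```

```text
at [ 0.4238 -0.0624  0.1019] yaw -7.4 w 0.0551 F [-0.3 -0.5  6.5] ff 61.8 t 19.125
[0.0, 0.001, -0.211] [-0.002, -0.0, 0.0] rows~ 2.5
[-0.191, 0.221, -0.212] [-0.002, -0.0, 0.0] rows~ 3.5
```

>>> move_arm:
  motion:
    - [[0, 0.001, -0.06], [0, 0, 0], 1]
    - [[0, 0.001, -0.14], [0, 0, 0], 1]
    - [[0, 0.001, -0.211], [0, 0, 0], 1]
    - [[0, 0.001, -0.211], [0, 0, 0], 1]
    - [[0, 0.001, -0.211], [0, 0, 0], 1]
    - [[-0.191, 0.221, -0.212], [-0.002, 0, 0], 1]
    - [[-0.191, 0.221, -0.212], [-0.002, 0, 0], 1]
    - [[-0.191, 0.221, -0.212], [-0.002, 0, 0], 1]
    - [[-0.191, 0.221, -0.212], [-0.002, 0, 0], 1]
    - [[-0.191, 0.221, -0.212], [-0.002, 0, 0], 1]
    - [[-0.191, 0.221, -0.212], [-0.002, 0, 0], 1]
    - [[-0.191, 0.221, -0.212], [-0.002, 0, 0], 1]
    - [[-0.191, 0.221, -0.212], [-0.002, 0, 0], 1]

```text
time_s: 20.75
ee_pos: [0.5694, -0.2246, 0.2583]
orientation: [-2.358, -2.074, -0.001]
force: [0.7, 0.5, 1.0]
gripper_width: 0.0557
finger_force: 63.6
```

```bash
python3 -c "
from plan import *
s=grab('side');save(s,'pics/s8.png')
hsv=cv2.cvtColor(s['color'],cv2.COLOR_RGB2HSV); m=cv2.inRange(hsv,(97,120,30),(120,255,255)); m[:,:220]=0;m[:,310:]=0; print('blue box',cv2.boundingRect(m))
cv2.imwrite('pics/c8.png',cv2.resize(s['color'][110:235,205:325,::-1],None,fx=4,fy=4))
plan((.57,-.2265,.2,-7.5),(.57,-.2265,.18,-7.5))"
```

```text
blue box (252, 131, 24, 27)
at [ 0.5696 -0.2248  0.2586] yaw -7.3 w 0.055 F [0.6 0.5 0.2] ff 63.6 t 20.8
[-0.002, 0.001, 0.078] [-0.0, -0.0, 0.001] rows~ 0.9
[-0.002, 0.001, 0.105] [-0.0, -0.0, 0.001] rows~ 0.3
```

View pics/c8.png

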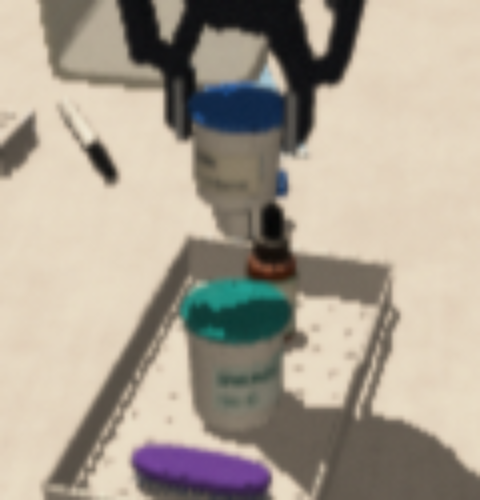

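The small tub hangs upright at crop (238,145), straight above the teal lid at (237,310). I lower it gently onto the lid.

>>> move_arm:
  motion:
    - [[-0.002, 0.001, 0.04], [0, 0, 0.001], 1]
    - [[-0.002, 0.001, 0.07], [0, 0, 0.001], 1]
    - [[-0.002, 0.001, 0.09], [0, 0, 0.001], 1]
    - [[-0.002, 0.001, 0.1], [0, 0, 0.001], 1]
    - [[-0.002, 0.001, 0.105], [0, 0, 0.001], 1]
    - [[-0.002, 0.001, 0.105], [0, 0, 0.001], 1]
    - [[-0.002, 0.001, 0.105], [0, 0, 0.001], 1]

```text
time_s: 21.68
ee_pos: [0.5707, -0.2279, 0.1805]
orientation: [2.363, 2.069, 0.001]
force: [0.7, -0.7, 0.2]
gripper_width: 0.0555
finger_force: 63.6
```

```bash
python3 -c "
from plan import *
plan((.57,-.2265,.179,-7.5))"
```

```text
at [ 0.5707 -0.2279  0.1805] yaw -7.6 w 0.0555 F [ 0.7 -0.7  0.2] ff 63.6 t 21.675
[0.002, -0.001, 0.002] [0.0, 0.0, -0.001] rows~ 0.0
```

Just above the lid. I go down the last 1.5 mm, release and retreat straight up.

>>> move_arm:
  motion:
    - [[0.001, -0.001, 0.002], [0, 0, 0], 1]
    - [[0.001, -0.001, 0.002], [0, 0, 0], 1]
    - [[0.001, -0.001, 0.002], [0, 0, 0], 0]
    - [[0.001, -0.001, 0.002], [0, 0, 0], 0]
    - [[0.001, -0.001, 0.002], [0, 0, 0], 0]
    - [[0.001, -0.001, 0.002], [0, 0, 0], 0]
    - [[0.001, -0.001, -0.05], [0, 0, 0], 0]
    - [[0.001, -0.001, -0.12], [0, 0, 0], 0]
    - [[0.001, -0.001, -0.18], [0, 0, 0], 0]
    - [[0.13, -0.15, -0.18], [0, 0, 0], 0]
    - [[0.2, -0.23, -0.18], [0, 0, 0], 0]
    - [[0.35, -0.25, -0.18], [0, 0, 0], 0]
    - [[0.35, -0.25, -0.18], [0, 0, 0], 0]
    - [[0.35, -0.25, -0.18], [0, 0, 0], 0]
    - [[0.35, -0.25, -0.18], [0, 0, 0], 0]
    - [[0.35, -0.25, -0.18], [0, 0, 0], 0]

```text
time_s: 23.68
ee_pos: [0.4183, 0.059, 0.3147]
orientation: [-2.358, -2.075, -0.0]
force: [-0.2, -1.1, -0.4]
gripper_width: 0.0851
finger_force: 0.0
```

```bash
python3 -c "
from plan import *
g=grab('top');s=grab('side')
def el(f,a,b,w):
    hsv=cv2.cvtColor(f['color'],cv2.COLOR_RGB2HSV); m=cv2.inRange(hsv,a,b); k=np.zeros_like(m); k[w[1]:w[3],w[0]:w[2]]=255
    cs,_=cv2.findContours(m&k,0,1); return cv2.fitEllipse(max(cs,key=cv2.contourArea))
B=((98,120,30),(120,255,255))
a=el(g,*B,(200,150,300,250)); b=el(s,*B,(230,140,290,200)); print(a[:2],b[:2],*tri(ray(g,*a[0]),ray(s,*b[0])),onz(g,*a[0],.134))
cv2.imwrite('pics/c9.png',np.hstack([cv2.resize(g['color'][140:260,165:315,::-1],(400,320)),cv2.resize(s['color'][140:260,200:350,::-1],(400,320))]))
plan()"
```

```text
((244.4851837158203, 190.62120056152344), (24.67792510986328, 26.077463150024414)) ((263.6648864746094, 166.63101196289062), (11.472015380859375, 23.803388595581055)) [ 0.57069858 -0.22760834  0.13305052] [np.float64(0.0011874151007124393), np.float64(0.0011874151007122413)] [ 0.57173848 -0.22761983  0.134     ]
at [0.4194 0.0563 0.3148] yaw -7.7 w 0.0851 F [-0.  -0.6 -0.1] ff 0.0 t 23.775
```

View pics/c9.png

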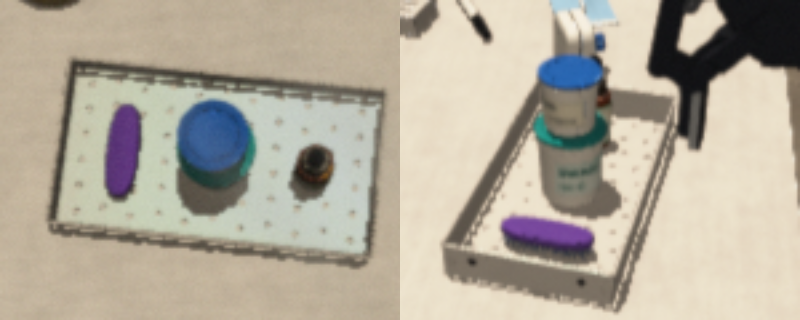

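The stack's lid centre is at (0.5707,-0.2276,0.133), within 1 mm of the large tub's lid. Brush and bottle stand where they were placed, so I hand the job in.

```bash
python3 -c "
from plan import *
g=grab('top'); print('bottle',onz(g,283.5,198.1,.102))
c=np.array([.5692,-.2269]);d=onz(g,283.5,198.1,.102)[:2]-c; a=np.array([.1305,.991]); print('along',d@a,'across',d@np.array([-.991,.1305]))
print(env.close_job())"
```

```text
bottle [ 0.55820453 -0.31082269  0.102     ]
along -0.08460229876140529 across -5.539638715572785e-05
the job is handed in; nothing more can be done
None
```

The tray is made up and the job is handed in at about 24 s of the allowed 104 s: the small tub measured within about 1 mm of the large tub's lid centre, the bottle within about 3 mm of its place and the brush within about 1 mm; the judge's result was not shown.

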